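# Fit the battery pack into the meter and latch its battery door

### The arm

A 6-joint arm with a two-finger parallel gripper is mounted at the origin on the work surface; the furniture and walls round the work are solid. World frame = base frame: x ahead of the robot, y to its left, z up, the work surface at z = 0. Lengths are in mm, angles in rad, forces in N, time in s.
With the tool pointing down it reaches from about 300 to 875 mm from the base axis. Payload 4.2 kg.
Tool frame: the origin (TCP) lies between the finger pads; the fingertips stand 19 mm ahead of it and the grasp point (between the pads) is the TCP; z points along the fingers, y is the line along which they close (so a half turn about z gives the same grasp; the last joint's range is limited). The gripper opens to 85 mm and grips with 20 to 120 N. Pads are 22 mm wide; open, the fingers measure 114 mm over their backs; the gripper's body (76 mm by 85 mm) begins 54 mm behind the grasp point. The pads swing forward as they close: fully open they stand 13 mm farther back than shut.
Start: joints at [1.097, 0.32, 1.565, -0, 1.257, -0.02], TCP at [252.074, 516.815, 250.338] pointing down, gripper open.
Joint ranges: [-3.11, 3.11], [-0.84, 2.01], [0.21, 2.61], [-1.34, 4.49], [0.05, 2.63], [-2.56, 2.56]. Speed limits (rad/s): [2.57, 2.57, 3.14, 3.14, 3.14, 3.14].

### API

Orientations are given as a unit quaternion [x, y, z, w].
In Python, from cell import observe, read_camera, camera_params, hand_in gives the robot as it stands. The module is installed in compiled form; this text tells all that it offers.
- The arm moves only by the shell command python3 -m handwheel 'ROWS' [OPENING] [FORCE]. ROWS is JSON, a list of rows, each a list of 6 numbers: the shift along the world's x, y, z in units of 0.05 m (1.0 is 0.05 m), then the turn, a rotation vector about the world's x, y, z in units of 0.12 rad (1.0 is 0.12 rad). In form: [[x, y, z, rx, ry, rz], ...]. A call has 1 to 5 rows; each row shifts and turns the commanded pose from where the row before left it; what a row does not reach is not made up. A row lasts 1/10 s, in which the tool goes at most 50 mm and 8.59 degrees, less where a joint would pass 70% of its speed; a pose out of reach is approached as far as the arm can. A call with a number of a shift or a turn outside -1 to 1 is refused whole. A call with a gripper value outside its range is refused whole. OPENING is the closure in counts, from 0 (fully open) to 255 (shut), set as the call begins (- or left out, the last holds). The fingers move at their own pace and stop on an object; FORCE is the grip in N (left out, the last holds). Time passes only in rows, so rows that do not move let the fingers close. It gives the time, the measured TCP pose, the force, the opening and the grip force at its end, in the units of the state.
- observe(): the state, without advancing time (a new reading comes with each control period).
- read_camera(name): name is "side" or "top" or "wrist"; returns (picture, depth): 400x640x3 uint8, red, green, blue; 400x640 float32, mm along the optical axis (not along the pixel's ray), 0 where there is no reading.
- camera_params(name): a dict with "intrinsics" (3x3 intrinsics, pixels), "xyz" and "orientation" of the camera in the world. Camera axes: x right, y down, z forward; pixel columns grow to the right and rows downward; lengths in mm; the calibration is good to about 2 mm. A picture is of the moment at which its call begins: read the wrist's pose just before it. camera_params takes no time and is no camera call; for the wrist camera it gives the pose at the moment of the call.
- hand_in(): hands the job in; it is judged then, once.
The state is a dict: "clock": time; "qpos": joint angles; "joint_velocities": joint speeds; "joint_torque": joint torques, N m; "tcp_pos": TCP position; "tool_rot": TCP orientation; "force": force on the tool from outside, world axes, zero at the start; "moment": the same for the moment, N m; "opening": finger opening in mm; "finger_force": force on a finger pad.
Only numpy, scipy, OpenCV 4.12 (cv2) and the standard library are available. Lean on these libraries where they do the work, as an engineer would, in place of code of your own. Each camera call takes 0.05 s, during which the arm holds its last target. There are 200 camera calls.

### The job

The portable meter lies on its face with its battery bay open. Fit the battery pack: put its low tongue end in first, at a slant, under the lip at the bay's contact end, rock the pack down until it lies flat on the bay's floor, then swing the sprung battery door over and press its free edge down until the tab catches behind the rim and the door stays shut by itself. Leave the beaker, the stopper and the tin where they stand.

Things in the scene. Friction and masses are not known exactly. Their poses are not given: they have to be found in the camera images.
- meter: Grey handheld meter, black rubber ends, lying on its face, fixed to the bench; 167 x 96 x 51 mm. Origin on its underside, below the battery pocket's centre; x from the contact end (lip, rim) to the hinge end, z up. Case from x = -76 to +90 mm (probe sockets at +x), y +-48, top face z = 50. The door sinks into a recess x -52 to +44, y +-27, ledge at z = 46.
- pocket (a point): Centre of the pocket's floor, 20 mm above the meter's underside, axes as the meter's. Pocket 78 long (x +-39), 40 wide (y +-20), floor to ledge 26 mm. The long walls are upright to 20 mm above the floor, then flare to y +-22.5; the hinge-end wall likewise leads in at 45 degrees from x = 39 at 20 mm up to x = 42 at 23 mm up.
- lip (a point): Middle of the free edge of the fixed lip over the pocket's contact end, at x = -32, z = 34 (its underside) in the meter's frame, mm. The lip is 4 mm thick and overhangs the pocket by 7 mm (x -39 to -32) across its whole width, so the pack's tongue can only go under it slantwise, the tail raised by 20 degrees or more.
- rim (a point): Middle of the fixed rim's top edge, at x = -52, z = 50 in the meter's frame, mm. The rim is 9 mm deep; the door's hooked tab rides down its face and snaps out under it.
- door_hinge (a point): Middle of the door's hinge axis, at x = 46, y = 0, z = 48 mm in the meter's frame; the axis runs along the meter's y.
- battery_door (a joint): Door angle, rad: 0 shut and flush with the case, 1.57 upright, stop at 2.1, leaning back from the bay. Above 1.1 it stays where it is put; lower down a weak spring (under 0.1 N m) opens it again if let go unlatched. From about 0.2 the tab's spring resists too: some 5 to 12 N on the free edge, down to the stop at -0.01, snaps it in.
- door_edge (a point): Middle of the door's free edge, on its outer face; moves with the door. The door is a plate reaching 97 mm from the hinge axis, 52 wide, 4 thick (2 mm each side of the axis), 40 g; four low ribs mark where to press, 80 to 93 mm from the axis. Below its free edge hangs the tab, 18 wide, 14 mm deep.
- battery_pack: Dark grey plastic block, 76 long (x), 38 wide (y), 24 high (mm), 80 to 150 g, pale label on top; lies on the bench right way up. Origin at the centre of its underside. At its contact end (-x), from x = -38 to -26, it is only a tongue 8 mm high, top front edge cut back 3 mm; the full height runs from x = -26 to +38. Seated, its top is 2 mm below the door and its origin within 2 mm of point pocket.
- pack_tongue (a point): Middle of the lower edge of the pack's tongue end, at x = -38 mm in the pack's frame.
- beaker: Bystander: 100 ml glass beaker, 56 mm across, 70 high; origin at the centre of its underside.
- stopper: Bystander: grey rubber stopper, 38 mm across, 30 high; origin at the centre of its underside.
- grease_tin: Bystander: round flat metal tin, 62 mm across, 22 high; origin at the centre of its underside.

How it is judged (in metres and radians):
On the way:
1. the pack lies flat in the pocket, tongue under the lip, before the door is swung over (x of battery_pack in the frame of pocket between -0.0035 and 0.0035 m and y of battery_pack in the frame of pocket between -0.0035 and 0.0035 m and z of battery_pack in the frame of pocket between -0.003 and 0.003 m and angle between battery_pack's own z axis and vertical below 0.05 rad and x of pack_tongue in the frame of pocket below -0.033 m and value of joint battery_door above 0.8 rad), for 0.2 s.
At the end, for the whole second after the job is handed in: The pack lies flat on the pocket's floor (tilt under 3 degrees, origin within 3.5 mm of site pocket along each of its horizontal axes and 3 mm in height), tongue end under the lip, and the door is latched shut by itself: angle under 0.03 rad with nothing pressing on it (x of battery_pack in the frame of pocket between -0.0035 and 0.0035 m and y of battery_pack in the frame of pocket between -0.0035 and 0.0035 m and z of battery_pack in the frame of pocket between -0.003 and 0.003 m and angle between battery_pack's own z axis and vertical below 0.05 rad and x of pack_tongue in the frame of pocket below -0.033 m and value of joint battery_door below 0.03 rad and linear speed of battery_pack below 0.02 m/s); the robot touches nothing.
It fails at once if the beaker, the stopper or the tin is moved by more than 30 mm (distance of any of beaker, stopper, grease_tin from where it was at the start of the episode above 0.03 m).
It also fails if it takes over 58 s, if anything falls off the work surface, if the arm or the gripper's body presses on something with over 40 N, if the wrist force passes 120 N, or if a joint passes its speed limit or range.

## Working session

There is one attempt and no reset: what is moved stays moved. The work goes in short steps, Python scripts to look and compute and a shell command to move; the robot and the scene stay as the last step left them, time stands still between calls to the robot, and variables do not carry over. Pictures are saved under pics/ and viewed, at most 10 in all, crops included, and the job is handed in when it is done.

```bash
mkdir -p pics; ls; python3 - <<'E'
from cell import *
import cv2,numpy as np
s=observe();print(s)
for n in("top","side"):
    p=camera_params(n);print(n,p)
    im,d=read_camera(n);np.savez(f"pics/{n}0.npz",im=im,d=d)
    cv2.imwrite(f"pics/{n}0.png",im[:,:,::-1])
E
```

```text
pics
{'clock': 0.0, 'qpos': array([ 1.09697464e+00,  3.20294579e-01,  1.56566468e+00, -3.13473563e-06,
        1.25740370e+00, -2.00000749e-02]), 'joint_velocities': array([-0.00086522,  0.00018128,  0.00075133,  0.00202224, -0.00088854,
       -0.00058956]), 'joint_torque': array([-1.62331566e-03, -4.15510261e+01, -2.34158349e+01, -1.81574560e-04,
        8.18986678e-03,  3.42648661e-06]), 'tcp_pos': array([251.88179537, 516.4066679 , 249.48626421]), 'tool_rot': array([ 2.24968036e-01,  9.74365742e-01, -8.58672359e-04, -2.14894564e-04]), 'force': array([ 1.22710945, -0.27055952,  0.71259092]), 'moment': array([ 0.00473062, -0.03881998, -0.0176251 ]), 'finger_force': 0.0, 'opening': 85.19551659070041}
top {'intrinsics': array([[484.06726137,   0.        , 325.07044558],
       [  0.        , 484.06726137, 208.92717309],
       [  0.        ,   0.        ,   1.        ]]), 'xyz': array([ 443.76221278,  -88.6892349 , 1129.26137134]), 'orientation': array([ 0.70801606, -0.7039726 ,  0.04218238, -0.03683047])}
side {'intrinsics': array([[423.42396117,   0.        , 321.43949655],
       [  0.        , 423.42396117, 203.02215511],
       [  0.        ,   0.        ,   1.        ]]), 'xyz': array([438.99496799, 596.33595645, 625.95256888]), 'orientation': array([-0.05692918,  0.89776983, -0.43591452,  0.02732997])}
```

View pics/top0.png

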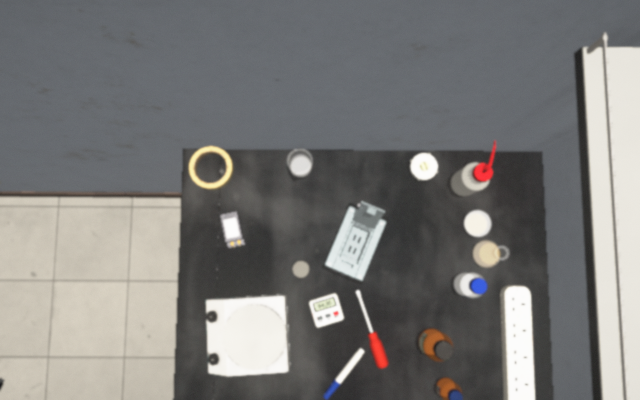

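View pics/side0.png

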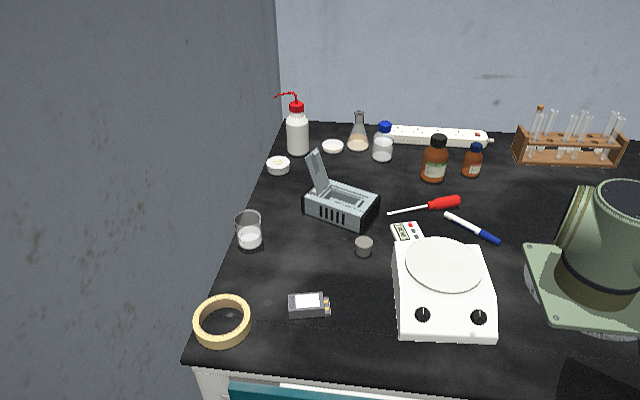

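The top view shows the pack at (232,229), its tongue with brass contacts pointing down-image toward the robot. The meter is at (357,243), with its door standing open at the upper-right end (370,212). The beaker is at (300,163), the stopper at (301,269), and the tin at about (424,166).

```bash
cat > h.py <<'E'
from cell import *
import cv2,numpy as np
from scipy.spatial.transform import Rotation as R
def cloud(d,p):
    K=p["intrinsics"];v,u=np.mgrid[:d.shape[0],:d.shape[1]]
    P=np.stack([(u-K[0,2])/K[0,0]*d,(v-K[1,2])/K[1,1]*d,d],-1)
    W=P@R.from_quat(p["orientation"]).as_matrix().T+p["xyz"]
    W[d<=0]=np.nan
    return W
def snap(n):
    p=camera_params(n);im,d=read_camera(n);return im,d,p,cloud(d,p)
def rect(W,m):
    q=W[m][:,:2].astype(np.float32);r=cv2.minAreaRect(q);return r,len(q)
def pose():
    s=observe();r=R.from_quat(s["tool_rot"])
    return s["tcp_pos"],r.as_matrix()
E
python3 - <<'E'
from h import *
f=np.load("pics/top0.npz");W=cloud(f["d"],camera_params("top"));z=W[...,2]
v,u=np.mgrid[:400,:640]
def box(a,b,c,d):return (u>a)&(u<b)&(v>c)&(v<d)
for n,b,lo,hi in(("pack",box(210,255,200,260),14,35),("meter",box(315,395,190,290),40,60),("tongue",box(210,255,200,260),4,13),("door",box(315,395,190,290),70,200),("stop",box(285,315,255,280),20,40),("beaker",box(280,320,145,182),10,90),("tin",box(405,445,145,185),10,40)):
    m=b&(z>lo)&(z<hi)
    print(n,rect(W,m),np.nanmedian(z[m]),np.nanmax(z[m]))
p=camera_params("wrist");print(p)
print(R.from_quat(p["orientation"]).as_matrix(),pose())
E
```

```text
pack (((527.2880249023438, 117.61091613769531), (64.57503509521484, 38.6076545715332), 13.375579833984375), 484) 24.183801092881936 31.46636695319512
meter (((490.78173828125, -165.35301208496094), (95.28721618652344, 157.56106567382812), 67.4428482055664), 1864) 49.35061658737004 59.98947543854683
tongue (((521.0123901367188, 117.96649169921875), (135.63577270507812, 99.5430908203125), 1.9399025440216064), 155) 5.895241514841018 12.885850680768954
door (((548.7910766601562, -189.43145751953125), (51.41131591796875, 31.964780807495117), 68.42924499511719), 443) 109.75570277086024 147.4880456926894
stop (((431.8205261230469, -43.14238357543945), (33.58592224121094, 36.160240173339844), 0.10292930155992508), 220) 29.782173729834426 35.143652651995126
beaker (((676.801025390625, -48.835636138916016), (54.38335037231445, 76.14827728271484), 27.668548583984375), 564) 30.16429409458783 74.05739168643368
tin (((680.09423828125, -331.0669250488281), (80.78230285644531, 88.48318481445312), 0.026353679597377777), 620) 21.796025742835127 28.05033001414995
{'intrinsics': array([[295.46360655,   0.        , 314.90642264],
       [  0.        , 295.46360655, 197.16316086],
       [  0.        ,   0.        ,   1.        ]]), 'xyz': array([177.68468174, 552.46743761, 372.6236032 ]), 'orientation': array([0.83646554, 0.5229556 , 0.08643434, 0.13918313])}
[[ 0.43809309  0.85080827  0.29017189]
 [ 0.89892908 -0.41429099 -0.14244113]
 [-0.00097449  0.32324643 -0.94631432]] (array([251.88093212, 516.47285746, 249.60619671]), array([[-8.98797629e-01,  4.38363240e-01, -7.00883793e-04],
       [ 4.38363799e-01,  8.98796620e-01, -1.34751289e-03],
       [ 3.92518677e-05, -1.51838347e-03, -9.99998846e-01]]))
```

```bash
python3 -m handwheel '[[0.6,-0.9,0,0,0,0.65],[0.6,-0.9,0,0,0,0.65],[0.6,-0.9,0,0,0,0.65],[0.6,-0.9,0,0,0,0.65],[0.6,-0.9,0,0,0,0.65]]' && python3 -m handwheel '[[0.6,-0.9,0,0,0,0.65],[0.6,-0.9,0,0,0,0.65],[0.6,-0.9,0,0,0,0.65],[0.4,-0.8,0,0,0,0.5],[0,0,0,0,0,0]]' && python3 -m handwheel '[[0,0,0,0,0,0],[0,0,0,0,0,0]]'
python3 - <<'E'
from h import *
im,d,p,W=snap("wrist");np.savez("pics/w1.npz",im=im,d=d,W=W)
cv2.imwrite("pics/w1.png",im[:,:,::-1]);print(pose())
z=W[...,2];
near=(abs(W[...,0]-525)<70)&(abs(W[...,1]-118)<60)
for lo,hi in((18,30),(4,12)):
    m=near&(z>lo)&(z<hi);print(rect(W,m),np.nanmedian(z[m]))
E
```

```text
clock: 0.6
tcp_pos: [391.3, 307.0, 250.1]
tool_rot: [0.03, 1.0, -0.0, -0.0]
force: [1.4, 0.4, 0.2]
opening: 85.6
finger_force: 0.0
clock: 1.1
tcp_pos: [495.8, 139.7, 249.8]
tool_rot: [-0.112, 0.994, -0.001, -0.0]
force: [-0.6, 0.5, -0.3]
opening: 85.3
finger_force: 0.0
clock: 1.3
tcp_pos: [493.4, 144.7, 250.1]
tool_rot: [-0.115, 0.993, 0.0, -0.0]
force: [0.1, 0.1, -0.6]
opening: 85.6
finger_force: 0.0
(array([493.29054627, 145.00097119, 250.19775991]), array([[-9.73322461e-01, -2.29440621e-01, -6.23569399e-04],
       [-2.29440842e-01,  9.73322559e-01,  3.09293452e-04],
       [ 5.35969681e-04,  4.44114552e-04, -9.99999758e-01]]))
(((528.337646484375, 117.71794128417969), (63.489601135253906, 38.206634521484375), 13.26860523223877), 1536) 23.80802564579949
(((492.1839904785156, 109.24197387695312), (13.08713150024414, 37.75774383544922), 12.258240699768066), 312) 7.541446985541398
```

View pics/w1.png

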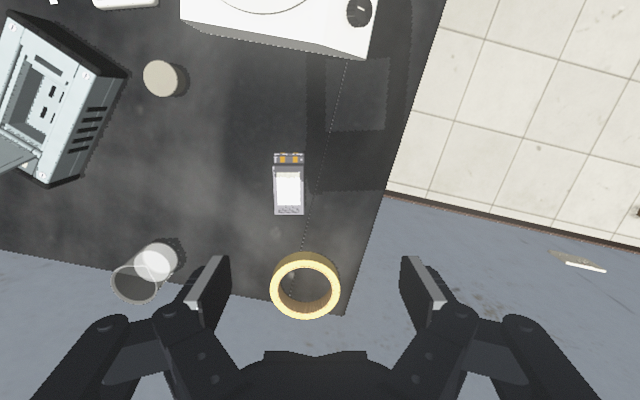

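The wrist view shows the pack with its label at (289,185) and brass contacts at (289,158). It lies square between the open fingers, which are at about (215,290) and (420,290). I'll grip near its tail.

```bash
python3 -m handwheel '[[0.5,-0.24,-0.6,0,0,0],[0.5,-0.24,-0.6,0,0,0],[0,0,-0.7,0,0,0],[0,0,-0.7,0,0,0],[0,0,0,0,0,0]]' && python3 -m handwheel '[[0,0,-0.6,0,0,0],[0,0,0,0,0,0],[0,0,0,0,0,0]]'
```

```text
clock: 1.85
tcp_pos: [540.2, 120.7, 116.0]
tool_rot: [-0.116, 0.993, -0.0, -0.005]
force: [-0.3, 0.5, 0.2]
opening: 86.1
finger_force: 0.0
clock: 2.15
tcp_pos: [544.3, 120.9, 91.8]
tool_rot: [-0.115, 0.993, 0.0, 0.001]
force: [0.5, 1.1, 0.2]
opening: 85.5
finger_force: 0.0
```

```bash
python3 -m handwheel '[[0,0,-0.32,0,0,0],[0,0,-0.32,0,0,0],[0,0,-0.32,0,0,0],[0,0,-0.32,0,0,0],[0,0,0,0,0,0]]' && python3 -m handwheel '[[0,0,0,0,0,0],[0,0,0,0,0,0],[0,0,0,0,0,0],[0,0,0,0,0,0],[0,0,0,0,0,0]]' 255 60 &&  python3 -m handwheel '[[0,0,0,0,0,0],[0,0,0,0,0,0],[0,0,0,0,0,0],[0,0,0,0,0,0],[0,0,0,0,0,0]]'
```

```text
clock: 2.65
tcp_pos: [543.9, 120.3, 26.8]
tool_rot: [-0.115, 0.993, 0.0, -0.0]
force: [-0.3, 0.2, 0.1]
opening: 85.4
finger_force: 0.0
clock: 3.15
tcp_pos: [545.0, 120.4, 27.9]
tool_rot: [-0.115, 0.993, 0.0, 0.001]
force: [-0.7, -0.1, 6.2]
opening: 36.4
finger_force: 60.6
clock: 3.65
tcp_pos: [545.0, 120.3, 27.9]
tool_rot: [-0.115, 0.993, 0.0, 0.001]
force: [-0.4, 0.8, 5.6]
opening: 36.6
finger_force: 60.6
```

```bash
python3 -m handwheel '[[0,0,0.8,0,0,0],[0,0,0.9,0,0,0],[0,0,0.9,0,0,0],[0,0,0.9,0,0,0],[0,0,0.9,0,0,0]]' && python3 -m handwheel '[[-0.08,-0.65,0,0,0,-0.58],[-0.08,-0.65,0,0,0,-0.58],[-0.08,-0.65,0,0,0,-0.58],[-0.08,-0.65,0,0,0,-0.58],[-0.08,-0.65,0,0,0,-0.58]]' && python3 -m handwheel '[[-0.08,-0.65,0,0,0,-0.58],[-0.08,-0.65,0,0,0,-0.58],[-0.08,-0.65,0,0,0,-0.58],[-0.08,-0.65,0,0,0,-0.58],[0,0,0,0,0,0]]' && python3 -m handwheel '[[0,0,0,0,0,0],[0,0,0,0,0,0],[0,0,0,0,0,0]]'
python3 - <<'E'
from h import *
t,Rm=pose();print(t,Rm)
im,d,p,W=snap("wrist");np.savez("pics/w2.npz",im=im,d=d,W=W)
cv2.imwrite("pics/w2.png",im[:,:,::-1])
L=(W-t)@Rm   # tool frame
m=(abs(L[...,0])<90)&(abs(L[...,1])<17)&(L[...,2]>-20)&(L[...,2]<40)
q=L[m];print("held",len(q),np.percentile(q,[1,10,50,90,99],axis=0))
z=W[...,2];near=(abs(W[...,0]-490)<130)&(abs(W[...,1]+165)<110)
m=near&(z>47)&(z<53);print(rect(W,m),np.nanmedian(z[m]))
E
```

```text
clock: 4.15
tcp_pos: [543.4, 119.9, 248.6]
tool_rot: [-0.115, 0.993, 0.0, 0.0]
force: [0.6, -0.0, -1.2]
opening: 36.3
finger_force: 60.6
clock: 4.65
tcp_pos: [523.3, -43.7, 246.6]
tool_rot: [0.06, 0.998, 0.0, 0.0]
force: [0.7, 0.5, -0.5]
opening: 36.4
finger_force: 60.5
clock: 5.15
tcp_pos: [507.3, -175.8, 246.5]
tool_rot: [0.199, 0.98, -0.001, 0.0]
force: [-0.6, 0.1, -1.5]
opening: 36.4
finger_force: 60.6
clock: 5.45
tcp_pos: [508.0, -171.5, 246.4]
tool_rot: [0.196, 0.981, 0.0, -0.0]
force: [0.4, -0.1, -0.3]
opening: 36.6
finger_force: 60.6
[ 508.01497806 -171.51552899  246.41307187] [[-9.23132912e-01  3.84480982e-01  4.70518505e-05]
 [ 3.84480972e-01  9.23132843e-01  3.68378229e-04]
 [ 9.81993145e-05  3.58152608e-04 -9.99999931e-01]]
held 10872 [[-13.88951743 -16.64501161   2.91939935]
 [ -5.01905601 -13.58719502   3.5387967 ]
 [ 29.03004306  -0.23572895   4.4214598 ]
 [ 53.88049099  13.56235582  20.44185489]
 [ 60.21356261  16.66176431  24.3273273 ]]
(((491.2135009765625, -164.71949768066406), (95.1438980102539, 154.69268798828125), 67.71258544921875), 3562) 49.57815101881732
```

View pics/w2.png

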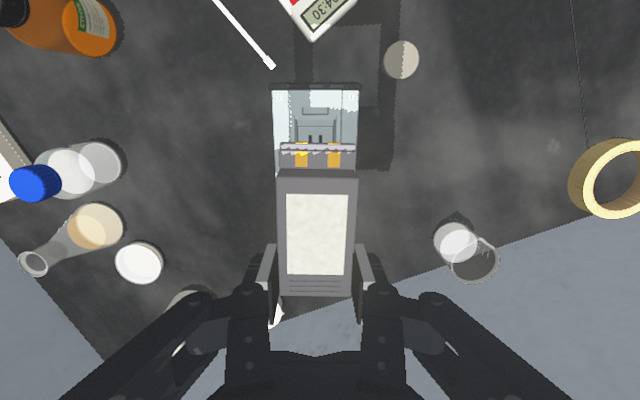

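The pack is held square, with its tongue toward the robot at (318,155), and it hides the meter's pocket. I'll shift along +meter-x to uncover the pocket and measure it.

```bash
python3 -m handwheel '[[0.55,-0.23,0.2,0,0,0],[0.55,-0.23,0.2,0,0,0],[0.55,-0.23,0.2,0,0,0],[0,0,0,0,0,0],[0,0,0,0,0,0]]'
python3 - <<'E'
from h import *
t,Rm=pose();print(t,Rm)
im,d,p,W=snap("wrist");np.savez("pics/w3.npz",im=im,d=d,W=W)
cv2.imwrite("pics/w3.png",im[:,:,::-1])
L=(W-t)@Rm
for s in(1,-1):
    y=s*L[...,1];m=(y>19.5)&(y<40)&(abs(L[...,0])<30)&(L[...,2]>-20)&(L[...,2]<40);q=L[m];print("finger",len(q),np.percentile(q,[1,50,99],axis=0))
z=W[...,2]
th=np.deg2rad(-22.4);ex=np.array([np.cos(th),np.sin(th)]);ey=np.array([-np.sin(th),np.cos(th)])
c=np.array([491,-165.])
X=(W[...,:2]-c)@ex;Y=(W[...,:2]-c)@ey
near=(abs(X)<110)&(abs(Y)<60)&(L[...,2]>40)
m=near&(z>47.5)&(z<52.5);print("top",rect(W,m))
m=near&(z>18)&(z<23)&(abs(Y)<25)&(abs(X)<60);print("floor",rect(W,m),np.nanmedian(z[m]),np.percentile(X[m],[1,99]),np.percentile(Y[m],[1,99]))
m=near&(z>33)&(z<40)&(abs(Y)<25)&(abs(X)<60);print("lip",rect(W,m),np.nanmedian(z[m]),np.percentile(X[m],[1,99]),np.percentile(Y[m],[1,99]))
m=near&(z>44.5)&(z<47)&(abs(Y)<30)&(abs(X)<70);print("ledge",rect(W,m),np.nanmedian(z[m]),np.percentile(X[m],[1,99]),np.percentile(Y[m],[1,99]))
m=near&(z>100)&(z<150);print("door",m.sum(),np.nanmax(z[m]) if m.any() else 0)
# profile of z along Y=0 and along X
for x in range(-90,60,5):
    k=near&(abs(X-x)<2.5)&(abs(Y)<8); print(x,k.sum(),np.round(np.nanmedian(z[k]),1) if k.any() else None,end="; ")
E
```

```text
clock: 6.0
tcp_pos: [590.6, -206.3, 275.8]
tool_rot: [0.196, 0.981, 0.0, -0.001]
force: [0.3, -0.1, -2.1]
opening: 36.4
finger_force: 60.6
[ 590.60239674 -206.28776618  275.80750872] [[-9.22964934e-01  3.84882315e-01 -1.15552868e-03]
 [ 3.84881863e-01  9.22965651e-01  5.99393362e-04]
 [ 1.29720918e-03  1.08477023e-04 -9.99999153e-01]]
finger 802 [[  4.9432845   19.53255309 -19.69592408]
 [  9.47241029  23.67226325  -4.96070496]
 [ 10.74743771  31.29215876  13.2634184 ]]
finger 971 [[-10.10162725 -32.13379124 -19.75196366]
 [  9.472323   -23.70847267  -6.39588614]
 [ 10.7914963  -19.61033239  13.37008903]]
top (((496.4194030761719, -166.883544921875), (94.26082611083984, 147.61465454101562), 67.23770141601562), 5596)
floor (((481.3546447753906, -160.95086669921875), (40.18052673339844, 95.86648559570312), 67.36807250976562), 2396) 19.640179245186175 [-57.2023364   37.39249947] [-19.61532051  19.7016925 ]
lip (((484.6681213378906, -162.51206970214844), (44.33926773071289, 94.36521911621094), 67.7622299194336), 445) 37.68614484028416 [-45.4934057   39.04539802] [-22.12869368  21.56477059]
ledge (((480.05499267578125, -160.89541625976562), (55.57482147216797, 111.4667739868164), 68.46624755859375), 1100) 45.60519859341437 [-53.56883641  38.96035164] [-27.09001725  26.98133103]
door 383 143.18265094453687
-90 0 None; -85 0 None; -80 0 None; -75 0 None; -70 13 49.2; -65 89 49.4; -60 98 49.2; -55 171 44.8; -50 26 19.7; -45 47 45.4; -40 103 39.1; -35 116 35.9; -30 69 19.7; -25 68 19.2; -20 58 19.8; -15 69 19.8; -10 64 19.7; -5 53 19.8; 0 65 19.6; 5 52 19.7; 10 65 19.8; 15 51 19.9; 20 65 19.6; 25 52 19.8; 30 51 19.3; 35 65 20.0; 40 69 43.1; 45 75 54.9; 50 90 68.5; 55 90 82.3;
```

View pics/w3.png

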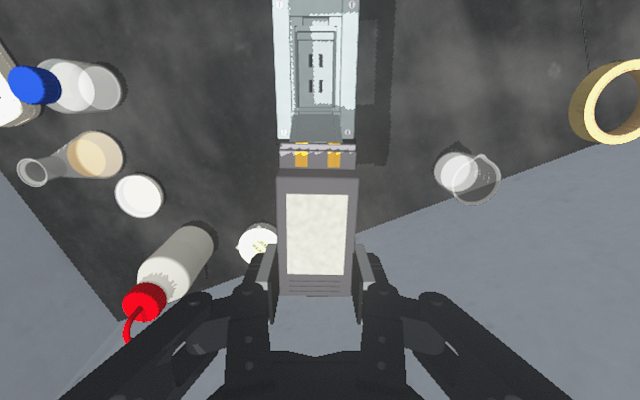

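Now the pocket is clear around (317,70), and it is symmetric about the tool's plane. I'll get its edges from fine profiles.

```bash
python3 - <<'E'
from h import *
W=np.load("pics/w3.npz")["W"];z=W[...,2]
th=np.deg2rad(-22.6);ex=np.array([np.cos(th),np.sin(th)]);ey=np.array([-np.sin(th),np.cos(th)])
c=np.array([491,-165.]);X=(W[...,:2]-c)@ex;Y=(W[...,:2]-c)@ey
for x in np.arange(-62,50,1.):
    k=(abs(X-x)<.5)&(abs(Y)<14)&(z<70)
    if k.any() and not(-30<x<34): print(int(x),k.sum(),np.round(np.percentile(z[k],[10,50,90]),0),end="; ")
print()
# side walls: floor Y edges per X segment, top-case Y edges
for x in range(-25,35,10):
    k=(abs(X-x)<5)&(abs(Y)<24)&(z<22); t=(abs(X-x)<5)&(z>47)&(z<52)&(abs(Y)<60)
    print(x,np.percentile(Y[k],[0.5,99.5]),np.percentile(Y[t],[0.5,99.5]))
f=(z>18)&(z<21.5)&(X>-25)&(X<30)&(abs(Y)<16)
k=(z>80)&(z<150)&(abs(Y)<35)&(X>20)&(X<130)
A=np.c_[X[k],z[k]];A=A[np.isfinite(A[:,0])];print(len(A),A.min(0),A.max(0),np.polyfit(A[:,1],A[:,0],1))
E
```

```text
-62 34 [48. 49. 51.]; -61 33 [48. 50. 50.]; -60 30 [48. 49. 50.]; -59 29 [48. 49. 50.]; -58 43 [19. 49. 50.]; -57 55 [19. 48. 50.]; -56 52 [19. 48. 50.]; -55 55 [19. 47. 50.]; -54 91 [19. 45. 50.]; -53 49 [19. 21. 49.]; -52 23 [19. 20. 21.]; -51 24 [19. 19. 21.]; -50 1 [42. 42. 42.]; -48 1 [43. 43. 43.]; -47 1 [43. 43. 43.]; -45 29 [44. 45. 46.]; -44 27 [45. 46. 46.]; -43 28 [45. 45. 46.]; -42 29 [45. 46. 47.]; -41 67 [39. 44. 46.]; -40 33 [37. 38. 40.]; -39 26 [36. 37. 39.]; -38 26 [36. 37. 38.]; -37 25 [37. 38. 39.]; -36 27 [37. 38. 38.]; -35 49 [19. 36. 38.]; -34 71 [19. 35. 38.]; -33 28 [19. 20. 26.]; -32 25 [19. 20. 21.]; -31 23 [19. 20. 21.]; -30 24 [19. 20. 21.]; 34 23 [19. 20. 20.]; 35 23 [19. 20. 20.]; 36 23 [19. 19. 20.]; 37 23 [21. 22. 23.]; 38 24 [39. 40. 41.]; 39 24 [40. 41. 42.]; 40 24 [42. 43. 43.]; 41 25 [48. 49. 50.]; 42 25 [50. 51. 52.]; 43 25 [50. 51. 52.]; 44 25 [51. 52. 53.]; 45 25 [54. 55. 56.]; 46 25 [57. 58. 59.]; 47 25 [59. 60. 61.]; 48 25 [62. 63. 64.]; 49 30 [64. 65. 68.]; 
-25 [-19.58729994  19.93663759] [-44.84263329  44.34380656]
-15 [-19.81057341  20.00153082] [-44.17060332  44.52746462]
-5 [-19.96169005  19.18162313] [-44.63348758  44.88235085]
5 [-20.0222453   19.32941712] [-44.40191094  44.21289814]
15 [-19.11659327  19.51997293] [-44.41925412  44.72131168]
25 [-19.30771729  19.66556276] [-44.80703418  44.03517047]
853 [52.6725409  80.03117063] [ 66.79398408 143.18265094] [ 0.26790743 34.23398574]
```

```bash
cat > m.py <<'E'
from h import *
th=np.deg2rad(-22.6);PK=np.array([489.4,-164.35,0]);ex=np.array([np.cos(th),np.sin(th),0]);ey=np.array([-np.sin(th),np.cos(th),0])
M=np.c_[ex,ey,[0,0,1]]
t,Rm=pose();tm=(t-PK)@M;Rt=M.T@Rm
tilt=np.degrees(np.arctan2(-Rt[2,0],-Rt[0,0]))
tip=tm+Rt@np.array([60.5,0,28]);tail=tm+Rt@np.array([-15.5,0,28])
f=lambda a:np.round(a,1)
print("tcp_m",f(tm),"tilt",f(tilt),"yroll",f(np.degrees(Rt[2,1])),"yaw",f(np.degrees(Rt[1,0])),"tip",f(tip),"tail",f(tail))
def world(d):print("units",np.round(M@np.array(d)/50,3))
import sys
if len(sys.argv)==4:world([float(a) for a in sys.argv[1:]]-tm)
s=observe();print("F",f(M.T@s["force"]),"open",f(s["opening"]),"t",f(s["clock"]))
E
python3 -m handwheel '[[-0.356,0.147,-0.3,-0.31,-0.75,0],[-0.356,0.147,-0.3,-0.31,-0.75,0],[-0.356,0.147,-0.3,-0.31,-0.75,0],[-0.356,0.147,-0.3,-0.31,-0.75,0],[-0.356,0.147,-0.3,-0.31,-0.75,0]]' >/dev/null&& python3 -m handwheel '[[0,0,0,0,0,0],[0,0,0,0,0,0],[0,0,0,0,0,0]]'; python3 m.py 13.3 0 125
```

```text
clock: 6.85
tcp_pos: [503.3, -170.7, 203.3]
tool_rot: [0.191, 0.951, -0.047, 0.238]
force: [1.2, -0.8, -0.7]
opening: 36.7
finger_force: 60.6
tcp_m [ 15.2  -0.6 203.3] tilt 28.1 yroll 0.1 yaw 0.1 tip [-25.   -0.4 150.1] tail [ 42.1  -0.6 185.9]
units [-0.031  0.025 -1.567]
F [ 1.4 -0.2 -0.7] open 36.7 t 6.8
```

```bash
python3 -m handwheel '[[-0.03,0.025,-0.4,0,0,0],[0,0,-0.4,0,0,0],[0,0,-0.4,0,0,0],[0,0,-0.37,0,0,0],[0,0,0,0,0,0]]' >/dev/null&& python3 -m handwheel '[[0,0,0,0,0,0],[0,0,0,0,0,0]]'; python3 m.py 13.3 0 78; python3 - <<'E'
from h import *
im,d,p,W=snap("wrist");np.savez("pics/w4.npz",im=im,d=d,W=W)
a=im[100:400,160:480,::-1]
im2,d2,p2,W2=snap("side");b=im2[120:260,260:420,::-1]
cv2.imwrite("pics/c4.png",np.hstack([cv2.resize(a,(400,375)),cv2.resize(b,(400,375))]))
t,Rm=pose();L=(W-t)@Rm
m=(L[...,0]>40)&(L[...,0]<70)&(abs(L[...,1])<25)&(L[...,2]>10)&(L[...,2]<32);q=L[m];print(np.percentile(q,[1,5,50,95,99],axis=0))
E
```

```text
clock: 7.55
tcp_pos: [501.7, -169.6, 124.5]
tool_rot: [0.191, 0.951, -0.047, 0.238]
force: [0.2, 0.1, -1.3]
opening: 36.6
finger_force: 60.6
tcp_m [ 1.340e+01 -1.000e-01  1.245e+02] tilt 28.1 yroll 0.1 yaw 0.1 tip [-26.8   0.   71.3] tail [ 4.030e+01 -1.000e-01  1.071e+02]
units [-0.001  0.003 -0.93 ]
F [ 0.2  0.1 -1.3] open 36.6 t 7.6
[[ 47.56496705 -17.82721106  10.58798092]
 [ 47.81547805 -16.26211989  12.91521248]
 [ 53.37855691   0.75543326  20.78186065]
 [ 59.76594581  17.50041398  24.5833876 ]
 [ 60.24654743  19.06574319  26.85171722]]
```

View pics/c4.png

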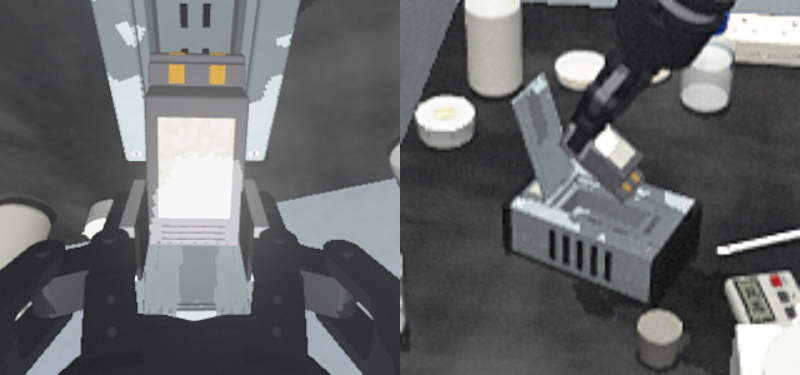

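The pack hangs at 28°, aligned over the pocket with its tongue nearest the contact end (left panel (195,70); right panel (630,180)). Next I lower it.

```bash
python3 -m handwheel '[[0,0,-0.24,0,0,0],[0,0,-0.24,0,0,0],[0,0,-0.24,0,0,0],[0,0,-0.2,0,0,0],[0,0,0,0,0,0]]' && python3 -m handwheel '[[0,0,0,0,0,0],[0,0,0,0,0,0]]' >/dev/null; python3 m.py 4.3 0 76
```

```text
clock: 8.15
tcp_pos: [499.6, -169.0, 76.4]
tool_rot: [0.191, 0.952, -0.046, 0.236]
force: [-0.1, 0.4, -1.4]
opening: 36.7
finger_force: 60.6
tcp_m [12.2 -0.2 77.9] tilt 28.0 yroll 0.1 yaw 0.1 tip [-28.   -0.   24.7] tail [39.1 -0.2 60.4]
units [-0.145  0.064 -0.037]
F [-0.3 -0.1 -1.1] open 36.5 t 8.4
```

```bash
python3 -m handwheel '[[0,0,-0.07,0,0,0],[0,0,0,0,0,0],[0,0,0,0,0,0]]' && python3 m.py && python3 -m handwheel '[[-0.05,0.02,0,0,0,0],[-0.05,0.02,0,0,0,0],[-0.04,0.017,0,0,0,0],[0,0,0,0,0,0],[0,0,0,0,0,0]]' >/dev/null; python3 m.py
```

```text
clock: 8.65
tcp_pos: [500.2, -169.1, 73.9]
tool_rot: [0.191, 0.951, -0.046, 0.237]
force: [1.1, -0.4, -1.3]
opening: 36.6
finger_force: 60.6
tcp_m [11.8 -0.2 73.9] tilt 28.0 yroll 0.1 yaw 0.1 tip [-28.5  -0.1  20.8] tail [38.6 -0.2 56.4]
F [ 1.2  0.  -1.3] open 36.6 t 8.6
tcp_m [ 4.1 -0.2 73.5] tilt 27.9 yroll 0.1 yaw 0.1 tip [-36.2  -0.1  20.4] tail [30.9 -0.2 56. ]
F [ 1.4  0.5 -0.7] open 36.3 t 9.2
```

```bash
python3 -m handwheel '[[0.03,-0.013,-0.037,0.14,0.335,0],[0.033,-0.013,-0.037,0.14,0.335,0],[0,0,0,0,0,0],[0,0,0,0,0,0]]' >/dev/null&& python3 m.py && python3 -m handwheel '[[0,0,0,0,0,0],[0,0,0,0,0,0],[0,0,0,0,0,0],[0,0,0,0,0,0],[0,0,0,0,0,0]]' 0 60 && python3 -m handwheel '[[-0.3,0.1,0.6,0,0,0],[-0.3,0.1,0.6,0,0,0],[0,0,0.6,0.3,0.7,0],[0,0,0.6,0.3,0.7,0],[0,0,0.4,0.3,0.7,0]]' 
python3 - <<'E'
from h import *
im,d,p,W=snap("wrist");np.savez("pics/w5.npz",im=im,d=d,W=W)
im2,d2,p2,W2=snap("side");b=im2[120:260,260:420,::-1]
cv2.imwrite("pics/c5.png",np.hstack([cv2.resize(im[:,:,::-1],(480,300)),cv2.resize(b,(320,300))]))
E
python3 m.py
```

```text
tcp_m [ 7.5 -0.3 69.6] tilt 23.0 yroll 0.1 yaw 0.1 tip [-37.3  -0.2  20.2] tail [32.7 -0.3 49.9]
F [ 1.4 -0.4 -0.2] open 36.5 t 9.6
clock: 10.05
tcp_pos: [496.0, -167.4, 69.6]
tool_rot: [0.193, 0.961, -0.038, 0.195]
force: [1.4, -0.8, -0.5]
opening: 85.3
finger_force: 0.0
clock: 10.55
tcp_pos: [466.5, -157.5, 212.8]
tool_rot: [0.197, 0.978, -0.01, 0.063]
force: [2.0, -0.2, -0.3]
opening: 85.5
finger_force: 0.0
tcp_m [-20.   -2.6 213.3] tilt 7.7 yroll 0.3 yaw 0.2 tip [-76.2  -2.2 177.4] tail [ -0.9  -2.5 187.6]
F [-0.2  0.9 -0.6] open 85.0 t 10.6
```

View pics/c5.png

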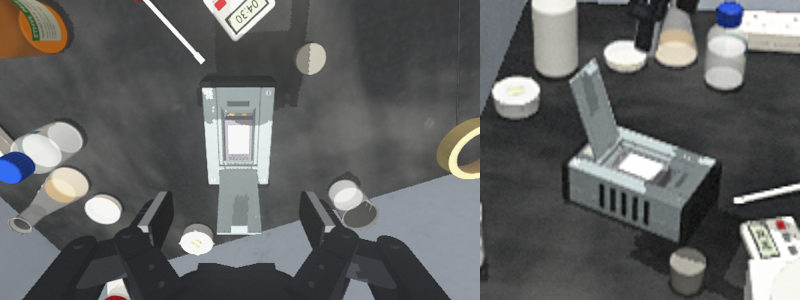

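The pack fell into the bay: label at (238,140) left and (645,165) right. I'll check its flatness from depth.

```bash
cat > pk.py <<'E'
import sys
from m import *
W=np.load(sys.argv[-1])["W"];P=(W-PK)@M
k=(P[...,0]>-24)&(P[...,0]<36)&(abs(P[...,1])<17)&(P[...,2]>38)&(P[...,2]<75)
q=P[k];A=np.c_[q[:,:2],np.ones(len(q))];c,*_=np.linalg.lstsq(A,q[:,2],rcond=None);print("slopes",c,len(q),"resid",np.std(A@c-q[:,2]))
for x in np.arange(-46,48,2.):
    k=(abs(P[...,0]-x)<1)&(abs(P[...,1])<12)&(P[...,2]<80)
    if k.any():print(int(x),np.round(np.median(P[k][:,2]),1),end="; ")
E
python3 pk.py pics/w5.npz
```

```text
tcp_m [-20.   -2.6 213.3] tilt 7.7 yroll 0.3 yaw 0.2 tip [-76.2  -2.2 177.4] tail [ -0.9  -2.5 187.6]
F [-0.2  0.9 -0.6] open 85.0 t 10.6
slopes [1.52742879e-03 3.61062374e-03 4.38962280e+01] 1710 resid 0.6720836375009653
-44 34.8; -42 45.5; -40 45.8; -36 37.7; -34 37.6; -32 37.2; -28 27.9; -26 33.3; -24 43.4; -22 43.5; -20 43.8; -18 43.6; -16 44.1; -14 44.0; -12 44.1; -10 44.0; -8 43.9; -6 43.8; -4 44.0; -2 44.0; 0 43.7; 2 43.9; 4 44.2; 6 44.2; 8 44.1; 10 44.0; 12 44.2; 14 44.0; 16 44.1; 18 43.8; 20 44.1; 22 44.0; 24 43.9; 26 44.1; 28 43.4; 30 43.8; 32 44.3; 34 44.0; 36 44.0; 38 43.1; 40 41.5; 42 47.3; 44 50.2; 46 53.8;
```

Flat and seated: the pack's top is at 44 mm with no slope. Next is the door, which stands at about 1.83 rad.

```bash
python3 -m handwheel '[[0.58,-0.24,0.02,0.1,0.26,0],[0.58,-0.24,0.02,0.1,0.26,0],[0.58,-0.24,0,0.1,0.26,0],[0.58,-0.24,0,0.1,0.26,0],[0,0,0,0,0,0]]' 255 60 && python3 -m handwheel '[[0,0,0,0,0,0],[0,0,0,0,0,0],[0,0,0,0,0,0]]'>/dev/null; python3 m.py 107 0 139
```

```text
clock: 11.15
tcp_pos: [584.8, -206.6, 208.5]
tool_rot: [0.197, 0.98, 0.001, -0.004]
force: [-0.9, 0.3, -1.0]
opening: 12.5
finger_force: 0.0
tcp_m [100.   -2.3 211.6] tilt -0.5 yroll 0.0 yaw 0.1 tip [ 39.3  -2.1 184.1] tail [115.3  -2.3 183.5]
units [ 0.147 -0.011 -1.452]
F [0.9 1.  0.2] open -0.0 t 11.4
```

```bash
python3 -m handwheel '[[0.147,-0.011,-0.35,0,0.04,0],[0,0,-0.4,0,0.03,0],[0,0,-0.4,0,0,0],[0,0,-0.3,0,0,0],[0,0,0,0,0,0]]' >/dev/null; python3 -m handwheel '[[0,0,0,0,0,0]]'>/dev/null;  python3 m.py 59 0 142; python3 -m handwheel '[[-0.22,0.09,0.015,0,0,0],[-0.22,0.09,0.015,0,0,0],[-0.22,0.09,0.015,0,0,0],[-0.22,0.09,0.015,0,0,0],[0,0,0,0,0,0]]' >/dev/null; python3 -m handwheel '[[0,0,0,0,0,0]]'>/dev/null;  python3 m.py 32 0 141
```

```text
tcp_m [1.083e+02 1.000e-01 1.387e+02] tilt -0.9 yroll -0.2 yaw 0.1 tip [ 47.3   0.2 111.7] tail [123.3  -0.  110.4]
units [-0.91   0.377  0.066]
F [0.5 0.8 0.3] open -0.1 t 12.0
tcp_m [ 60.6  -0.3 142.5] tilt -0.9 yroll -0.2 yaw 0.2 tip [ -0.4  -0.2 115.5] tail [ 75.6  -0.4 114.3]
units [-0.525  0.225 -0.031]
F [ 0.2 -0.7  0.3] open 0.0 t 12.6
```

```bash
python3 -m handwheel '[[-0.26,0.11,-0.015,0,0,0],[-0.26,0.11,-0.015,0,0,0],[-0.24,0.1,-0.1,0,0,0],[-0.24,0.1,-0.1,0,0,0],[0,0,0,0,0,0]]' >/dev/null; python3 -m handwheel '[[0,0,0,0,0,0]]'>/dev/null;  python3 m.py -15.6 0 111; python3 - <<'E'
from h import *
im,d,p,W=snap("side");b=im[100:260,240:440,::-1]
cv2.imwrite("pics/c6.png",cv2.resize(b,(600,480)))
E
```

```text
tcp_m [ 7.300e+00 -1.000e-01  1.308e+02] tilt -0.9 yroll -0.2 yaw 0.2 tip [-53.6  -0.  103.7] tail [ 22.4  -0.2 102.6]
units [-0.422  0.178 -0.396]
F [ 0.3 -0.2  0.1] open -0.3 t 13.2
```

View pics/c6.png

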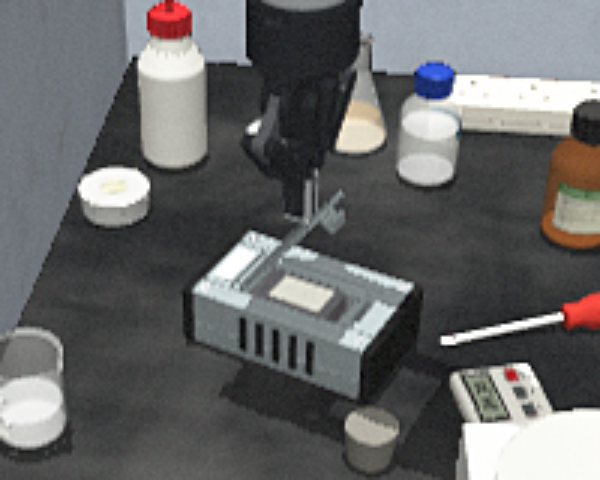

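The door is half over, with the fingertip on its outer face at (310,215) and the pack still in the bay. I'll continue the arc.

```bash
python3 -m handwheel '[[-0.21,0.089,-0.2,0,0,0],[-0.21,0.089,-0.2,0,0,0],[-0.11,0.046,-0.2,0,0,0],[-0.11,0.046,-0.19,0,0,0],[0,0,0,0,0,0]]' >/dev/null; python3 -m handwheel '[[0,0,0,0,0,0]]'>/dev/null;  python3 m.py -34 0 81.5
```

```text
tcp_m [-27.8   0.   91.2] tilt -0.9 yroll -0.2 yaw 0.2 tip [-88.7   0.1  64.1] tail [-12.7  -0.1  62.9]
units [-0.115  0.047 -0.193]
F [ 0.6 -0.4  0.4] open -0.5 t 13.9
```

```bash
python3 -m handwheel '[[-0.11,0.046,-0.1,0,0,0],[-0.08,0.033,-0.1,0,0,0],[0,0,-0.06,0,0,0],[0,0,-0.06,0,0,0],[0,0,0,0,0,0]]' >/dev/null; python3 m.py; python3 -m handwheel '[[0,0,-0.06,0,0,0],[0,0,-0.06,0,0,0],[0,0,0,0,0,0]]'>/dev/null;  python3 m.py -38 0 68
```

```text
tcp_m [-38.9   0.   74.7] tilt -1.0 yroll -0.2 yaw 0.2 tip [-99.9   0.1  47.7] tail [-23.9  -0.1  46.4]
F [-0.   0.5  0.5] open -0.1 t 14.4
tcp_m [-39.    0.   68.5] tilt -1.0 yroll -0.2 yaw 0.2 tip [-99.9   0.1  41.6] tail [-23.9  -0.1  40.3]
units [ 0.018 -0.008 -0.011]
F [-0.3 -0.2  1.1] open -0.3 t 14.7
```

```bash
for i in 1 2 3; do python3 -m handwheel '[[0,0,-0.03,0,0,0],[0,0,0,0,0,0]]'|grep -E "tcp|force:"; done
```

```text
tcp_pos: [453.6, -149.4, 67.9]
force: [-2.4, 1.9, 7.5]
finger_force: 3.3
tcp_pos: [453.6, -149.4, 67.4]
force: [-5.0, 1.9, 15.2]
finger_force: 7.5
tcp_pos: [453.6, -149.4, 66.8]
force: [-6.4, 2.6, 22.2]
finger_force: 11.6
```

```bash
python3 -m handwheel '[[0,0,-0.02,0,0,0],[0,0,0,0,0,0]]'|grep -E "tcp|force:"; python3 -m handwheel '[[0,0,0.2,0,0,0],[0,0,0.6,0,0,0],[0.4,-0.17,0.9,0,0,0],[0.6,-0.25,0.6,0,0,0],[0,0,0,0,0,0]]' |grep -E "tcp|force:";  python3 -m handwheel '[[0,0,0,0,0,0],[0,0,0,0,0,0],[0,0,0,0,0,0]]'>/dev/null
python3 - <<'E'
from m import *
im,d,p,W=snap("wrist")
im2,d2,p2,W2=snap("side")
cv2.imwrite("pics/c7.png",np.hstack([cv2.resize(im[:,:,::-1],(480,300)),cv2.resize(im2[120:260,260:420,::-1],(320,300))]))
P=(W-PK)@M
for x in range(-60,46,8):
    k=(abs(P[...,0]-x)<2)&(abs(P[...,1])<12)&(P[...,2]<150);print(x,k.sum(),np.round(np.median(P[k][:,2]),1) if k.any() else None,end="; ")
E
```

```text
tcp_pos: [453.6, -149.4, 66.6]
force: [-8.8, 3.6, 28.9]
finger_force: 14.8
tcp_pos: [510.1, -173.0, 183.4]
force: [-0.1, -0.3, -0.6]
finger_force: 0.0
tcp_m [ 14.2  -0.2 177.1] tilt -1.1 yroll -0.2 yaw 0.2 tip [-4.680e+01 -1.000e-01  1.503e+02] tail [ 29.1  -0.3 148.8]
F [ 0.4  0.5 -0.1] open -0.0 t 16.3
-60 148 49.5; -52 144 49.7; -44 145 50.5; -36 141 50.5; -28 121 50.1; -20 128 50.1; -12 132 50.0; -4 121 50.0; 4 111 50.0; 12 112 49.9; 20 110 49.6; 28 104 49.7; 36 104 49.7; 44 124 50.8;
```

View pics/c7.png

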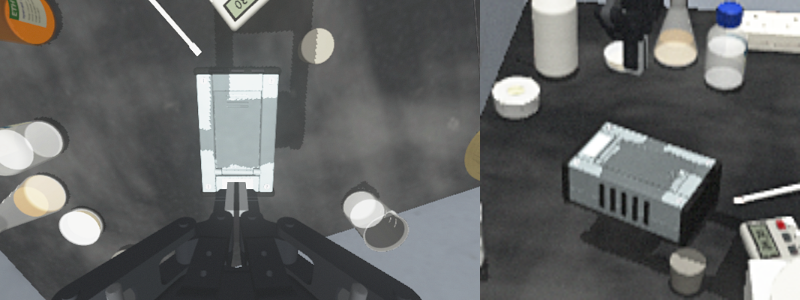

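The door lies flush (about 0.006 rad by depth) with the hand well clear, so it has latched.

```bash
python3 -c "
from cell import *
print(hand_in())"
```

```text
the job is handed in; nothing more can be done
None
```

The job is handed in, and no verdict came back. By depth readings, the pack was flat under the lip before the door was closed, and the door then sat flush and stayed shut with the hand clear. The beaker, stopper and tin were never touched.

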